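# Select the square form post on the bench bender

### The arm

A 7-joint arm with a two-finger parallel gripper is mounted at the origin on a cart in front of the work surface, level with it; the furniture and walls round the work are solid. World frame = base frame: x ahead of the robot, y to its left, z up, the work surface at z = 0. Lengths are in mm, angles in degrees, forces in N, time in s.
With the tool pointing down it reaches from about 425 to 925 mm from the base axis. Payload 6.8 kg.
Tool frame: the origin (TCP) lies midway between the tips of the shut fingers; the grasp point (between the pads) lies 19 mm behind it (pinch_z is the distance from the TCP to the grasp point, in mm); z points along the fingers, y is the line along which they close (so a half turn about z gives the same grasp; the last joint's range is limited). The gripper opens to 85 mm and grips with 20 to 120 N. Pads are 22 mm wide; open, the fingers measure 114 mm over their backs; the gripper's body (76 mm by 85 mm) begins 54 mm behind the grasp point. The pads swing forward as they close: fully open they stand 13 mm farther back than shut.
Start: joints at [-69.391, 27.33, 1.283, 89.118, -0.659, 63.558, -4.761], TCP at [304.373, 602.499, 231.308] pointing down, gripper open.
Joint ranges: [-169.35, 169.35], [-19.33, 120.38], [-80.79, 83.38], [13.8, 139.57], [-78.32, 258.32], [9.67, 109.79], [-169.56, 169.56]. Speed limits (degrees/s): [136.94, 136.94, 180, 180, 180, 180, 180].

### API

Orientations are given as [roll, pitch, yaw] about the fixed x, y, z axes, in that order (R = Rz(yaw) Ry(pitch) Rx(roll)).
In Python, from bench import read_state, snapshot, camera_model, job_done, pinch_z gives the robot as it stands.
- The arm moves only by the tool apply_moves, never from a script. Its argument "moves" is a list of rows, each a list of 3 entries, a list of its own where there are three numbers: the turn, a rotation vector about the tool's x, y, z normalised to -1 to 1, where 1 is 120 degrees, then the shift along the tool's x, y, z normalised to -1 to 1, where 1 is 0.12 m, then the gripper command: -1 is fully open, 1 is shut, values between are in proportion. A call has exactly 5 rows; each row is the pose to reach, as a shift and turn from the pose commanded when the call began, along the tool's axes at that moment; what a row does not reach only later rows make up. A row lasts 1/8 s, in which the tool goes at most 62.5 mm and 10.7 degrees, less where a joint would pass 70% of its speed; a pose out of reach is approached as far as the arm can. A call with a number of a shift or a turn outside -1 to 1 is refused whole. A call with a gripper value outside its range is refused whole. The fingers move at their own pace and stop on an object; "force" is the grip in N (left out, the last holds). Time passes only in rows, so rows that repeat a pose let the fingers close, or fill a call up. It gives the time, the measured TCP pose, the force, the opening and the grip force at its end, in the units of the state.
- read_state(): the state, without advancing time (a new reading comes with each control period).
- snapshot(name): name is "scene" or "top" or "wrist"; returns the picture (420x560x3 uint8, blue, green, red); there is no depth.
- camera_model(name): a dict with "vfov" (degrees; the focal length in pixels is half the picture's height over the tangent of half this angle, whatever the lens; pixels are square), "cx", "cy" (the principal point, pixels), "R" (3x3) and "t" (3): a world point X has camera coordinates R X + t; the wrist camera has in their place "hand_eye" (4x4, takes a point from camera to tool coordinates, whose origin is the TCP and whose axes are the flange's). Camera axes: x right, y down, z forward; pixel columns grow to the right and rows downward; lengths in mm; the calibration is good to about 2 mm. A picture is of the moment at which its call begins: read the wrist's pose just before it. camera_model takes no time and is no camera call.
- job_done(): hands the job in; it is judged then, once.
The state is a dict: "t": time; "joints": joint angles; "dq": joint speeds; "joint_torque": joint torques, N m; "eef_pos": TCP position; "tcp_rot": TCP orientation; "contact_force": force on the tool from outside, world axes, zero at the start; "wrist_torque": the same for the moment, N m; "opening": finger opening in mm; "grip_force": force on a finger pad.
Only numpy, scipy, OpenCV 4.12 (cv2) and the standard library are available. Lean on these libraries where they do the work, as an engineer would, in place of code of your own. Each camera call takes 0.05 s, during which the arm holds its last target. There are 200 camera calls.

### The job

On the bench bender, push the upright tab of the selector arm sideways, without pinching it, until the arm points at the middle of the square form post; then press the black cap in the hub fully down to lock it there. Never have the cap down while the arm points elsewhere, and leave the loose things lying on and around the bender where they are.

Things in the scene. Friction and masses are not known exactly. Their poses are not given: they have to be found in the camera images.
- bender_base: base of the bench bender: dark steel round plate, 250 mm across, 14 mm thick, bolted to the bench (its place and turn differ each time). Origin: centre of its underside, on the vertical pivot axis of the arm; z up. Six form posts stand on it at 100 mm from the axis, at -96, -64, -32, 32, 64 and 96 degrees (positive counterclockwise seen from above) from the plate's own -x direction; which post stands where differs each time
- hub (a point): centre of the top of the fixed steel hub collar (48 mm across, top 40 mm above the bench), on the pivot axis
- selector (a joint): angle of the steel selector arm about the vertical pivot axis, rad, positive counterclockwise seen from above; 0 = arm along the plate's own -x; stops at -1.95 and 1.95. It starts between -0.17 and 0.17, in the wide gap between the two middle posts. Plain friction of 0.2 N m (about 3 N at the tab), no clicks: it stays where it is left. The arm is a 22 mm wide bar, 18 to 30 mm above the bench, from the hub to a pointed nose 82 mm from the axis
- tab (a point): middle of the top of the upright tab on the arm, 66 mm from the axis, 72 mm above the bench. The tab is a flat steel plate standing on edge along the arm: 24 mm long along the arm (54 to 78 mm from the axis), 15 mm thick across it, from 30 to 72 mm above the bench; pushing one of its two broad faces sideways turns the arm
- aim (a point): the point the arm points at: on the arm's centre line 100 mm from the axis (18 mm beyond the nose), 30 mm above the bench; it turns with the arm and passes over the posts' axes
- lock_cap (a joint): travel of the lock cap, m: 0 = up (starts here), 0.008 = fully down on its stop. Plain friction of 4 N, no spring: it stays where it is pressed
- cap_top (a point): middle of the top of the lock cap, a black round cap 32 mm across (flat top 24 mm) in the hub on the pivot axis; top 50 mm above the bench when up (10 mm above the collar), 42 mm when fully down
- square_post: the square form post: steel block 24 x 24 mm, 26 mm high, the only post that is square seen from above. Origin: centre of its underside, on the plate, 14 mm above the bench. Fixed
- thick_post: another steel form post, 26 mm high: thick round post, 26 mm across. Origin: centre of its underside. Fixed
- thin_post: another steel form post, 26 mm high: thin round pin, 10 mm, on an 18 mm foot. Origin: centre of its underside. Fixed
- cone_post: another steel form post, 26 mm high: cone, 26 mm at the foot, 8 mm at the top. Origin: centre of its underside. Fixed
- tube_post: another steel form post, 26 mm high: tube, 26 mm across with an 18 mm hole. Origin: centre of its underside. Fixed
- blade_post: another steel form post, 26 mm high: narrow blade 6 x 26 mm on an 18 mm round foot. Origin: centre of its underside. Fixed
- bend_die3: bystander: small grey V-block die, 46 x 30 x 20 mm, loose on the back of the plate. Origin: centre of its underside
- bend_die1: bystander: small black V-block die, 50 x 22 x 20 mm, loose on the back of the plate. Origin: centre of its underside
- taped_block: bystander: black taped block, 31 x 73 x 30 mm, loose on the bench to the left. Origin: centre of its underside
- marker_pen: bystander: marker pen, 16 x 122 x 17 mm, loose on the bench to the right. Origin: centre of its underside
- long_pliers: bystander: pliers, 178 x 56 x 18 mm, loose on the bench to the left. Origin: centre of its underside
- black_tape: bystander: roll of black tape, 72 mm across, 18 mm high, loose on the bench to the right. Origin: centre of its underside
- dust_brush: bystander: dust brush, 215 mm long, 25 mm high, loose on the bench to the right. Origin: centre of its underside

How it is judged:
By the outcome, as a careful person would: the job done as asked, in the order asked, and still so for the second after the job is handed in, with the robot touching nothing.
It also fails if it takes over 48 s, if anything falls off the work surface, if the arm or the gripper's body presses on something with over 40 N, if the wrist force passes 120 N, or if a joint passes its speed limit or range.

## Working session

There is one attempt and no reset: what is moved stays moved. The work goes in short steps, Python scripts to look and compute and a tool call to move; the robot and the scene stay as the last step left them, time stands still between calls to the robot, and variables do not carry over. Pictures are saved under pics/ and viewed, at most 10 in all, crops included, and the job is handed in when it is done.

Besides the shell and the picture viewer there is one more tool, called as name(argument=value, ...) on one line, values as JSON. apply_moves: Moves the arm, as the interface text tells. Scaled input: -1 to 1 covers 0.12 m each way for a shift and 120 degrees each way for a turn. Its arguments: {"type":"object","properties":{"moves":{"type":"array"},"force":{"type":"number"}},"required":["moves"]}

```bash
mkdir -p pics; ls
python3 - <<'E'
from bench import *
import cv2,numpy as np
for n in ("top","scene"):
    cv2.imwrite(f"pics/{n}0.png",snapshot(n)); m=camera_model(n); print(n,m)
print(camera_model("wrist")); s=read_state(); print(s, pinch_z if not callable(pinch_z) else pinch_z())
E
```

```text
pics
top {'vfov': 45.97518849871967, 'cx': 271.9503747964495, 'cy': 207.06950081381223, 'R': array([[-0.06589479, -0.99782507, -0.00173261],
       [-0.97660098,  0.06484923, -0.20504903],
       [ 0.20471542, -0.0118196 , -0.97875017]]), 't': array([   1.42973557,  587.59830589, 1366.19905713])}
scene {'vfov': 56.08024855400606, 'cx': 278.3961035051055, 'cy': 209.80668662914823, 'R': array([[-0.74616909, -0.66574079,  0.00457018],
       [-0.32908562,  0.36285778, -0.87180094],
       [ 0.57873512, -0.6520149 , -0.48983898]]), 't': array([402.94961853, 270.78773183, 672.04927331])}
{'vfov': 67.67299542141143, 'cx': 277.2043492935883, 'cy': 209.97117746677878, 'hand_eye': array([[-5.28810020e-04, -9.63972763e-01, -2.66000436e-01,
         6.73040760e+01],
       [ 9.99999742e-01, -3.80274036e-04, -6.09909037e-04,
         8.77809449e-01],
       [ 4.86782641e-04, -2.66000690e-01,  9.63972715e-01,
        -1.43329449e+02],
       [ 0.00000000e+00,  0.00000000e+00,  0.00000000e+00,
         1.00000000e+00]])}
{'t': 0.1, 'joints': array([-69.3916452 ,  27.37113341,   1.27959859,  89.1696182 ,
        -0.66112277,  63.55781061,  -4.76182365]), 'dq': array([-0.08275303, -0.09902875, -0.0358244 , -0.11047167,  0.05967641,
        0.03529577, -0.00432519]), 'joint_torque': array([ 4.34084664e-03, -5.97763324e+01,  1.61387768e+00, -2.81957370e+01,
        1.28976649e-02,  4.99266753e-03, -1.71952325e-05]), 'eef_pos': array([304.12691278, 602.03531795, 230.4441881 ]), 'tcp_rot': array([-1.79908827e+02,  4.35689402e-03,  1.53198097e+02]), 'contact_force': array([-0.66477173,  0.57916744, -1.06453526]), 'wrist_torque': array([-0.02420527,  0.05127129,  0.00446528]), 'grip_force': 0.0, 'opening': 85.07406271970167} 18.700000000000003
```

View pics/top0.png

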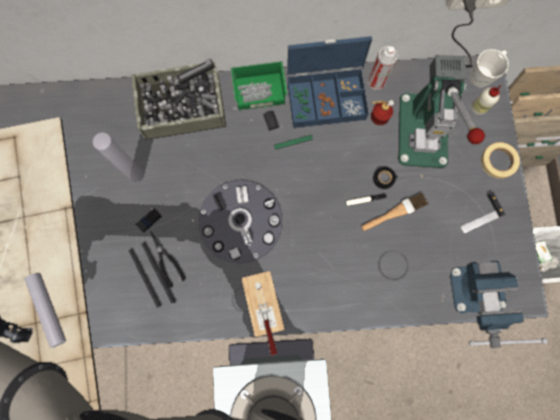

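View pics/scene0.png

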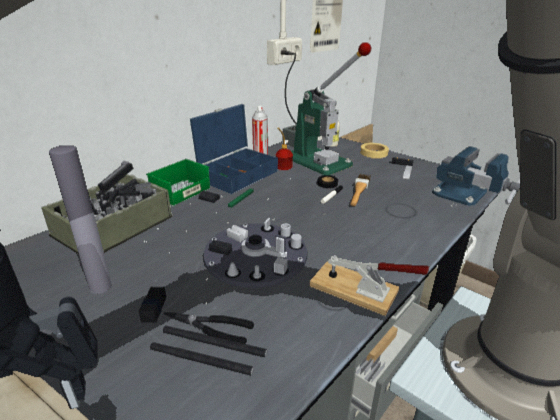

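The top view shows the bender at about (240,220), with its arm pointing to about (250,245), toward the robot. A toggle clamp stands at (262,300) and a tall grey pillar at (120,155). I'll zoom in next.

```bash
cat > h.py <<'E'
import numpy as np,cv2
from bench import *
def ray(n,u,v,z):
    m=camera_model(n); f=210/np.tan(np.radians(m['vfov']/2)); R=np.array(m['R']);t=np.array(m['t'])
    c=-R.T@t; d=R.T@np.array([(u-m['cx'])/f,(v-m['cy'])/f,1]); return c+d*(z-c[2])/d[2]
def proj(n,X):
    m=camera_model(n); f=210/np.tan(np.radians(m['vfov']/2)); p=np.array(m['R'])@X+m['t']; return p[:2]/p[2]*f+[m['cx'],m['cy']]
E
python3 - <<'E'
from h import *
a=cv2.imread('pics/top0.png')[170:270,190:290]; b=cv2.imread('pics/scene0.png')[200:300,190:320]
a=cv2.resize(a,(400,400),interpolation=cv2.INTER_CUBIC); b=cv2.resize(b,(400,308),interpolation=cv2.INTER_CUBIC)
c=np.zeros((400,800,3),np.uint8); c[:,:400]=a; c[:308,400:]=b; cv2.imwrite('pics/c1.png',c)
print(ray('top',240,219,50), ray('top',262,303,15))
E
```

```text
[559.64290335  56.96009223  50.        ] [318.03895153   8.93907497  15.        ]
```

View pics/c1.png

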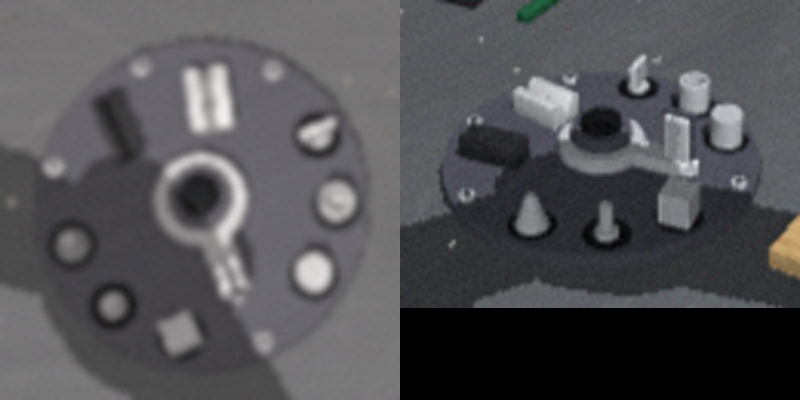

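The square post is at about (235,253) in the full top picture, clockwise of the arm (toward +y), so it should be the -32° post. Before moving I'll locate the pillars and other obstacles.

Run:
```python
from h import *
for n,u,v in (('top',137,180),('scene',97,290),('top',103,140),('top',56,343),('top',35,278),('scene',150,380),('top',265,325)): print(n,u,v,ray(n,u,v,0).round())
# tall pillar height: scene top (63,150) & top cam (103,140)
def tri(a,b):
    A=[];
    P=[ (ray(n,u,v,0),ray(n,u,v,300)) for n,u,v in(a,b)]
    d=[(q-p)/np.linalg.norm(q-p) for p,q in P]
    M=sum(np.eye(3)-np.outer(k,k) for k in d); r=sum((np.eye(3)-np.outer(k,k))@p for k,(p,q) in zip(d,P)); return np.linalg.solve(M,r)
print(tri(('top',103,140),('scene',63,152)))
hub=ray('top',190+199/4,170+196/4,50); sq=ray('top',190+180/4,170+333/4,40); tab=ray('top',190+229/4,170+265/4,55)
print(hub,sq,tab, np.linalg.norm((sq-hub)[:2]))
for k in(hub,sq,tab): pass
```

```text
top 137 180 [710. 366.   0.]
scene 97 290 [721. 379.   0.]
top 103 140 [846. 470.   0.]
top 56 343 [245. 601.   0.]
top 35 278 [434. 667.   0.]
scene 150 380 [442. 427.   0.]
top 265 325 [256.   4.   0.]
[729.91785756 367.28169198 306.40865658]
[559.69076603  57.68135643  50.        ] [462.67229667  77.09743927  40.        ] [507.24034512  38.63574691  55.        ] 98.94224410740739
```

Run:
```python
from h import *
for p in ([304,602,231],[304,602,400],[304,602,304]): print(proj('top',np.array(p)),proj('scene',np.array(p)))
s=read_state()
from scipy.spatial.transform import Rotation as Ro
R=Ro.from_euler('xyz',s['tcp_rot'],degrees=True).as_matrix(); print(R.round(3))
d=np.array([470,110,220])-s['eef_pos']; print(R.T@d)
cv2.imwrite('pics/w0.png',snapshot('wrist'))
m=camera_model('top');print(-np.array(m['R']).T@m['t'])
```

```text
[ 15.29189374 324.02476257] [ 20.84459302 426.11656257]
[-26.07323382 326.15243701] [-60.13178673 271.28201246]
[ -1.08194231 324.86697422] [ -8.76796411 369.49453308]
[[-0.893  0.451 -0.001]
 [ 0.451  0.893 -0.001]
 [-0.    -0.002 -1.   ]]
[-369.9149469  -364.36588554   11.05213801]
[ 294.26127554  -20.53074602 1457.65649833]
```

View pics/w0.png

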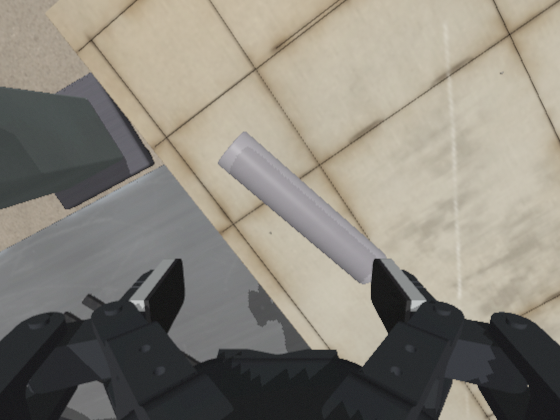

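The rod at left lies at y>600, behind the planned path. I'll move toward the bender with the gripper shut.

apply_moves(moves=[[[0,0,0],[-0.2,-0.2,0],1],[[0,0,0],[-0.5,-0.5,0],1],[[0,0,0],[-0.8,-0.8,0],1],[[0,0,0],[-1,-1,0],1],[[0,0,0],[-1,-1,0],1]])

```text
t: 0.78
eef_pos: [359.1, 438.1, 231.3]
tcp_rot: [-179.9, 0.1, 152.9]
contact_force: [0.1, -0.2, 0.3]
opening: -0.2
grip_force: 0.0
```

apply_moves(moves=[[[0,0,0],[-0.25,-0.25,0],1],[[0,0,0],[-0.5,-0.5,0],1],[[0,0,0],[-0.8,-0.8,0],1],[[0,0,0],[-1,-1,0],1],[[0,0,0],[-1,-1,0],1]])

```text
t: 1.4
eef_pos: [411.2, 278.3, 231.3]
tcp_rot: [-180.0, 0.0, 153.0]
contact_force: [0.0, 0.2, -0.4]
opening: 0.1
grip_force: 0.0
```

apply_moves(moves=[[[0,0,0],[-0.25,-0.25,0],1],[[0,0,0],[-0.5,-0.5,0.1],1],[[0,0,0],[-0.8,-0.8,0.2],1],[[0,0,0],[-1,-1,0.2],1],[[0,0,0],[-1,-1,0.2],1]])

```text
t: 2.02
eef_pos: [464.1, 118.1, 207.2]
tcp_rot: [-180.0, 0.0, 153.0]
contact_force: [0.5, 0.4, 0.0]
opening: 0.3
grip_force: 0.0
```

Run:
```python
from h import *
s=read_state(); print(s['t'],s['eef_pos'],s['tcp_rot'],s['opening'],s['joints'])
w=snapshot('wrist'); cv2.imwrite('pics/w1.png',w)
```

```text
2.025 [464.14320736 118.05319887 207.21031077] [-1.79989295e+02  1.85468066e-02  1.53043367e+02] 0.33125333962228604 [-34.25175161  10.28943346  14.11922713 117.50287589  -3.12002885
  52.54850775  44.59088427]
```

View pics/w1.png

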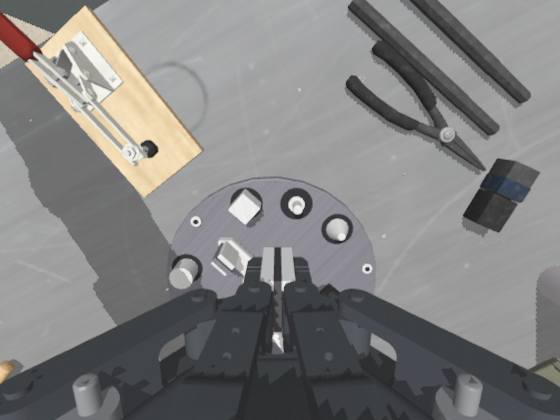

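The camera's up direction is tool +x, so the fingers hide the hub. The square post shows at (246,206) and the tab at (235,250). I'll back the tool along tool −x for a clear view.

apply_moves(moves=[[[0,0,0],[-0.3,0,0],1],[[0,0,0],[-0.6,0,0],1],[[0,0,0],[-0.9,0,0],1],[[0,0,0],[-1,0,0],1],[[0,0,0],[-1,0,0],1]])

```text
t: 2.7
eef_pos: [570.3, 66.4, 206.9]
tcp_rot: [-180.0, -0.1, 153.3]
contact_force: [-0.7, 0.9, 0.0]
opening: -0.7
grip_force: 0.0
```

```bash
cat >> h.py <<'E'
from scipy.spatial.transform import Rotation as Ro
def wpose(s):
    H=np.array(camera_model('wrist')['hand_eye']); T=np.eye(4); T[:3,:3]=Ro.from_euler('xyz',s['tcp_rot'],degrees=True).as_matrix(); T[:3,3]=s['eef_pos']; return T@H
def wray(T,u,v,z):
    m=camera_model('wrist'); f=210/np.tan(np.radians(m['vfov']/2)); d=T[:3,:3]@np.array([(u-m['cx'])/f,(v-m['cy'])/f,1]); c=T[:3,3]; return c+d*(z-c[2])/d[2]
E
python3 - <<'E'
from h import *
s=read_state(); T=wpose(s); w=snapshot('wrist'); cv2.imwrite('pics/w2.png',w); np.save('T2.npy',T); print(s['eef_pos'],s['t'])
c=w[30:280,150:450]; cv2.imwrite('pics/w2c.png',cv2.resize(c,(720,600),interpolation=cv2.INTER_CUBIC))
E
```

```text
[570.29440286  66.35294762 206.87588089] 2.7
```

View pics/w2c.png

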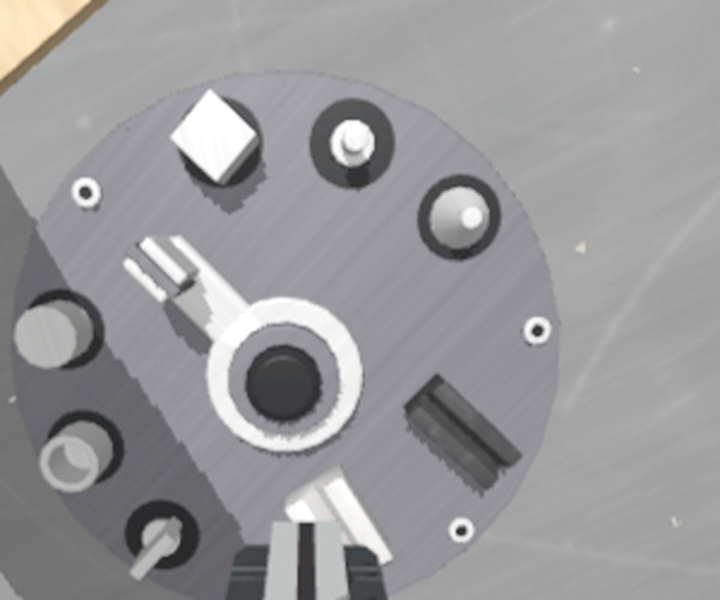

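This view is clear. In the crop the collar is at (285,375), the cap at (283,382), the square post's top at (215,137), the tab's top at about (148,267), and the other posts all show. I'll fit the plate from the post feet.

Run:
```python
from h import *
T=np.load('T2.npy'); P=lambda u,v,z: wray(T,150+u/2.4,30+v/2.4,z)[:2]
col=P(285,375,40); cap=P(283,382,50); sq=P(214,137,40)
feet={-32:(220,140),-64:(352,143),-96:(459,217),32:(60,329),64:(83,450),96:(162,536)}
q=np.array([P(*p,14) for p in feet.values()]); a=np.radians(list(feet)); m=np.c_[-np.cos(a),-np.sin(a)]*100
A=m-m.mean(0);B=q-q.mean(0); U,S,V=np.linalg.svd(A.T@B); R=V.T@np.diag([1,np.linalg.det(V.T@U.T)])@U.T
t=q.mean(0)-R@m.mean(0); th=np.arctan2(R[1,0],R[0,0])
print('hub',t,'yaw',np.degrees(th)); print((q-(m@R.T+t)).round(1)); print('collar',col,'cap',cap,'sq',sq,'r',np.linalg.norm(sq-col))
d=sq-col; print('dir sq',np.degrees(np.arctan2(*d[::-1])), 'from fit',np.degrees(th)+180-32)
# tab top at z=72 corners; bar at z30
for p in((148,267),(135,255),(160,237),(168,300)): print(p,P(*p,72),P(*p,30), [np.degrees(np.arctan2(*(P(*p,z)-t)[::-1]))%360-180-np.degrees(th) for z in(72,30)], np.linalg.norm(P(*p,72)-t))
```

```text
hub [562.66462996  60.02447773] yaw 20.697816992620673
[[-0.8  1.1]
 [-0.2  1. ]
 [ 0.   1. ]
 [-0.9 -1.4]
 [ 0.9 -1.5]
 [ 1.  -0.3]]
collar [560.86304142  62.34349226] cap [561.45396026  61.42459966] sq [465.39877611  80.49209666] r 97.17405926535787
dir sq 169.23601211636242 from fit 168.6978169926207
(148, 267) [498.02040975  39.79243684] [496.10736649  31.10512162] [np.float64(-3.3189885509918753), np.float64(2.787292306844577)] 67.73633209323306
(135, 255) [492.23694025  37.72072831] [489.45096882  28.72071969] [np.float64(-3.125339934236834), np.float64(2.4521447540513606)] 73.87500738731403
(160, 237) [490.82884317  48.88665501] [487.83034056  41.57197593] [np.float64(-11.884532591005794), np.float64(-6.846245495314449)] 72.69409438852735
(168, 300) [511.57793425  40.42762595] [511.71119642  31.83618302] [np.float64(0.2889920265756558), np.float64(8.25428795597621)] 54.716424209515374
```

Run:
```python
import cv2
w=cv2.imread('pics/w2.png')[115:200,190:310]; cv2.imwrite('pics/w2d.png',cv2.resize(w,(720,510),interpolation=cv2.INTER_CUBIC))
```

```text
(no output)
```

View pics/w2d.png

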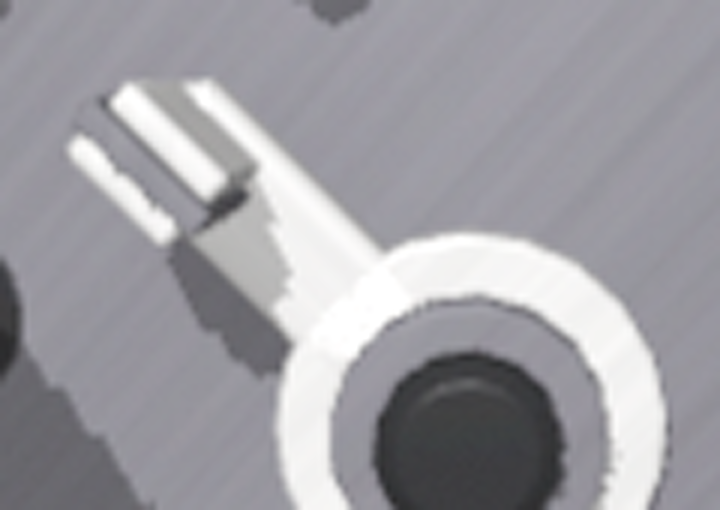

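The tab's top centre comes out at about (498,40), r≈67 mm, arm ≈ -3°, which fits the hub at about (561,60). The square post is at heading ≈169° from the hub. I'll move to the tab's -y side with the tool aligned to the final arm heading.

apply_moves(moves=[[[0,0,-0.05],[0.08,-0.25,0.1],1],[[0,0,-0.1],[0.16,-0.5,0.3],1],[[0,0,-0.133],[0.23,-0.68,0.5],1],[[0,0,-0.133],[0.23,-0.68,0.8],1],[[0,0,-0.133],[0.23,-0.68,0.8],1]])

```text
t: 3.38
eef_pos: [506.2, 5.5, 109.7]
tcp_rot: [-179.9, -0.3, 169.2]
contact_force: [0.7, -0.7, 0.6]
opening: -0.1
grip_force: 0.0
```

Run:
```python
from h import *
s=read_state(); print(s['t'],s['eef_pos'],s['tcp_rot'])
R=Ro.from_euler('xyz',s['tcp_rot'],degrees=True).as_matrix()
print(R.T@(np.array([509,6,51])-s['eef_pos'])/120)
w=snapshot('wrist'); cv2.imwrite('pics/w3.png',w[100:400,80:480])
```

```text
3.375 [506.15528693   5.48742674 109.72943906] [-179.94522209   -0.29619563  169.24737534]
[-0.02502254  0.00908702  0.48928071]
```

View pics/w3.png

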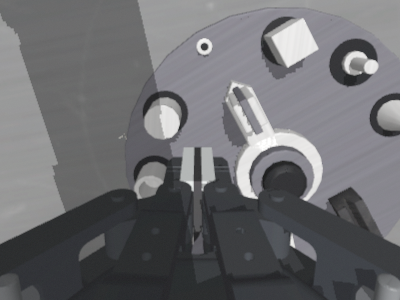

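The fingers are clear of the tab at crop (245,110) and of the cap at (285,180). I'll descend, then push toward +y in small steps.

apply_moves(moves=[[[0,0,0],[0,0,0.12],1],[[0,0,0],[0,0,0.24],1],[[0,0,0],[0,0,0.36],1],[[0,0,0],[0,0,0.49],1],[[0,0,0],[0,0,0.49],1]])

```text
t: 4.05
eef_pos: [507.9, 4.2, 51.0]
tcp_rot: [-179.9, -0.2, 169.2]
contact_force: [0.4, 0.6, -0.2]
opening: 0.2
grip_force: 0.0
```

apply_moves(moves=[[[0,0,0],[0.01,0.03,0],1],[[0,0,0],[0.01,0.06,0],1],[[0,0,0],[0.02,0.09,0],1],[[0,0,0],[0.02,0.12,0],1],[[0,0,0],[0.02,0.15,0],1]])

```text
t: 4.68
eef_pos: [509.5, 21.6, 52.5]
tcp_rot: [-179.9, -0.1, 169.1]
contact_force: [-1.9, -5.3, -0.2]
opening: -0.1
grip_force: 1.9
```

Run:
```python
from h import *
s=read_state(); print(s['t'],s['eef_pos'],s['tcp_rot'],s['contact_force'])
R=Ro.from_euler('xyz',s['tcp_rot'],degrees=True).as_matrix()
for y in(45,51.3): print(R.T@(np.array([492+(51.3-y)*.2,y,51])-s['eef_pos'])/120)
```

```text
4.675 [509.47111301  21.57181365  52.46043802] [-1.79921423e+02 -5.07076827e-02  1.69120795e+02] [-1.90753718 -5.26039354 -0.17760879]
[0.16950223 0.16624548 0.01209235]
[0.18972231 0.21582013 0.01204226]
```

Contact shows at about 5 N. I'll push on to just short of the goal.

apply_moves(moves=[[[0,0,0],[0.03,0.03,0],1],[[0,0,0],[0.06,0.06,0],1],[[0,0,0],[0.1,0.09,0],1],[[0,0,0],[0.13,0.12,0],1],[[0,0,0],[0.16,0.15,0],1]])

```text
t: 5.3
eef_pos: [494.4, 44.1, 52.6]
tcp_rot: [180.0, 0.0, 169.2]
contact_force: [2.6, -2.7, 0.2]
opening: 0.1
grip_force: 1.4
```

Run:
```python
from h import *
s=read_state(); print(s['t'],s['eef_pos'],s['tcp_rot'],s['contact_force'])
w=snapshot('wrist'); t=snapshot('top')[170:270,190:290]
c=np.zeros((420,800,3),np.uint8); c[:,:400]=w[:,80:480]; c[:400,400:]=cv2.resize(t,(400,400),interpolation=cv2.INTER_CUBIC); cv2.imwrite('pics/w4.png',c)
```

```text
5.3 [494.42415664  44.1289175   52.58265291] [1.79991207e+02 6.27967740e-03 1.69158972e+02] [ 2.58723292 -2.74421373  0.19314875]
```

View pics/w4.png

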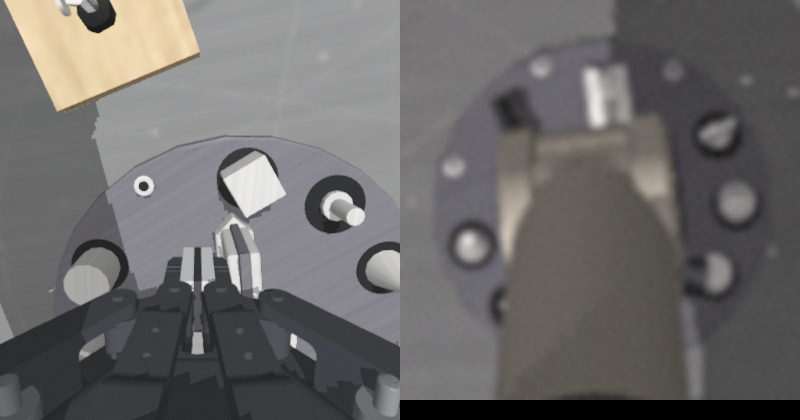

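The arm is nearly along the tool axis and a bit short of the post; its nose is at crop (235,222) and the post's top at (252,183). I'll push 3 mm more, then back off and up to measure with the hub in view.

apply_moves(moves=[[[0,0,0],[0,0.012,0],1],[[0,0,0],[0,0.025,0],1],[[0,0,0],[0,0.025,0],1],[[0,0,0],[0,-0.04,0],1],[[0,0,0],[0,-0.12,0],1]])

```text
t: 6.02
eef_pos: [492.1, 29.5, 52.5]
tcp_rot: [180.0, 0.0, 169.2]
contact_force: [0.0, -0.2, 0.1]
opening: 0.0
grip_force: 0.0
```

apply_moves(moves=[[[0,0,0],[0,0,-0.3],1],[[0,0,0],[0,0,-0.7],1],[[0,0,0],[-0.3,0.1,-1],1],[[0,0,0],[-0.7,0.3,-1],1],[[0,0,0],[-0.8,0.3,-1],1]])

```text
t: 6.65
eef_pos: [595.9, 48.2, 173.1]
tcp_rot: [179.9, 0.2, 169.3]
contact_force: [0.1, -0.6, -0.3]
opening: 0.1
grip_force: 0.0
```

Run:
```python
from h import *
s=read_state(); T=wpose(s); w=snapshot('wrist'); np.save('T5.npy',T); cv2.imwrite('pics/w5.png',w); print(s['eef_pos'],s['tcp_rot'])
m=camera_model('wrist'); f=210/np.tan(np.radians(m['vfov']/2))
def pj(X): p=T[:3,:3].T@(np.array(X)-T[:3,3]); return p[:2]/p[2]*f+[m['cx'],m['cy']]
print('cap',pj([561.2,60,50]),'sq',pj([464,79.5,40]),'tab',pj([497,72,72]))
g=cv2.cvtColor(w,cv2.COLOR_BGR2GRAY)
for name,mk,z in(('bright',(g>185),40),('dark',(g<62),50)):
    n,l,st,c=cv2.connectedComponentsWithStats(mk.astype(np.uint8))
    for i in range(1,n):
        if st[i,4]>60: print(name,c[i].round(1),st[i],wray(T,*c[i],z).round(1))
```

```text
[595.8724703   48.23075573 173.06844072] [1.79901722e+02 1.64153145e-01 1.69259147e+02]
cap [282.15565898 160.93536398] sq [283.73427181  33.46785806] tab [282.74914174  73.54744189]
bright [19.5 11.9] [  0   0  50  34 951] [ 410.9 -119.6   40. ]
bright [361.1   1. ] [347   0  27   4  69] [453.1 142.3  40. ]
bright [287.9  30. ] [ 264    6   54   50 1344] [462.2  83.2  40. ]
bright [221.7  13.2] [217   9  10   9  63] [441.1  34.6  40. ]
bright [258.9  18.2] [251  14  18  10  61] [449.8  62.3  40. ]
bright [460.1  23.2] [428  15  64  16 306] [482.7 216.9  40. ]
bright [546.8  23.1] [536  15  23  20 223] [495.4 283.8  40. ]
bright [480.   40.3] [ 443   24   77   44 1130] [498. 232.  40.]
bright [49.3 38.5] [ 26  32  40  16 192] [ 432.8 -103.9   40. ]
bright [214.2  44.9] [207  37  15  16 144] [461.7  23.5  40. ]
bright [345.7  59. ] [335  49  22  22 312] [491.5 125.3  40. ]
bright [281.1 133.4] [ 246   60   74  136 3320] [539.2  63.4  40. ]
bright [12.2 78.1] [  0  64  27  27 225] [ 454.7 -144.8   40. ]
bright [462.9  93.2] [440  86  44  19 315] [535.4 217.5  40. ]
bright [176.2 106.8]
[... 915 characters left out ...]
18.3  50. ]
dark [543.9 138.1] [ 522  105   38   59 1006] [583.2 276.8  50. ]
dark [191.5 122.4] [175 111  27  17 119] [516.5  -7.1  50. ]
dark [185.7 164.3] [163 150  34  36 250] [548.7 -20.8  50. ]
dark [281.7 173.4] [266 164  34  16 129] [571.6  57.7  50. ]
dark [204.  217.1] [186 202  35  34 495] [597.  -17.2  50. ]
dark [271.7 386.9] [ 184  294  186  126 5612] [790.6   6.3  50. ]
dark [ 81.3 358.9] [   0  300  174  115 4963] [ 719.8 -177.1   50. ]
dark [241.6 308.7] [230 305  20   7  69] [693.6  -4.5  50. ]
dark [168.2 374.7] [121 347  76  73 906] [755.2 -95.8  50. ]
dark [388.7 376.1] [360 347  73  73 620] [799.8 127.9  50. ]
dark [517.5 372.2] [509 368  17   9  84] [819.9 259.   50. ]
```

```bash
cat > meas.py <<'E'
from h import *
import sys
def meas(w,T):
    g=cv2.cvtColor(w,cv2.COLOR_BGR2GRAY)
    for v in list(range(6,58,6))+list(range(60,200,6)):
        r=g[v,235:335].astype(int); e=np.where(np.abs(np.diff(r))>22)[0]
        print(v,[(235+i,r[i],r[i+1]) for i in e][:14])
if __name__=='__main__':
    k=sys.argv[1]; meas(cv2.imread(f'pics/w{k}.png'),np.load(f'T{k}.npy'))
E
python3 meas.py 5
```

```text
6 []
12 [(np.int64(286), np.int64(187), np.int64(216)), (np.int64(287), np.int64(216), np.int64(255)), (np.int64(290), np.int64(255), np.int64(190))]
18 [(np.int64(277), np.int64(183), np.int64(214)), (np.int64(278), np.int64(214), np.int64(255)), (np.int64(294), np.int64(240), np.int64(188))]
24 [(np.int64(269), np.int64(196), np.int64(239)), (np.int64(297), np.int64(235), np.int64(174))]
30 [(np.int64(264), np.int64(179), np.int64(206)), (np.int64(265), np.int64(206), np.int64(255)), (np.int64(299), np.int64(255), np.int64(229)), (np.int64(300), np.int64(229), np.int64(123)), (np.int64(301), np.int64(123), np.int64(156)), (np.int64(302), np.int64(156), np.int64(186))]
36 [(np.int64(263), np.int64(179), np.int64(151)), (np.int64(264), np.int64(151), np.int64(124)), (np.int64(267), np.int64(140), np.int64(182)), (np.int64(268), np.int64(182), np.int64(246)), (np.int64(303), np.int64(255), np.int64(173))]
42 [(np.int64(263), np.int64(169), np.int64(115)), (np.int64(265), np.int64(103), np.int64(66)), (np.int64(267), np.int64(74), np.int64(107)), (np.int64(268), np.int64(107), np.int64
[... 10115 characters left out ...]
), np.int64(221), np.int64(254)), (np.int64(306), np.int64(241), np.int64(202)), (np.int64(307), np.int64(202), np.int64(136)), (np.int64(309), np.int64(137), np.int64(167))]
192 [(np.int64(259), np.int64(155), np.int64(118)), (np.int64(266), np.int64(166), np.int64(203)), (np.int64(267), np.int64(203), np.int64(228)), (np.int64(297), np.int64(226), np.int64(203)), (np.int64(298), np.int64(203), np.int64(156)), (np.int64(299), np.int64(156), np.int64(118)), (np.int64(304), np.int64(135), np.int64(163)), (np.int64(330), np.int64(157), np.int64(121)), (np.int64(331), np.int64(121), np.int64(64))]
198 [(np.int64(271), np.int64(140), np.int64(117)), (np.int64(329), np.int64(155), np.int64(119))]
```

```bash
cat > ang.py <<'E'
from h import *
def ang(T,col,bar,sq,tab):
    P=lambda p,z: wray(T,*p,z)[:2]
    h=P(col,40); s=P(sq,40); b=np.array([P(p,30) for p in bar]); A=lambda d: np.degrees(np.arctan2(*d[::-1]))%360
    k=np.polyfit(b[:,0]-h[0],b[:,1]-h[1],1); print('hub',h,'sq',s,'r',np.linalg.norm(s-h))
    print('sq',A(s-h),'bar slope',A(-np.array([1,k[0]])),'offset at hub',k[1],'bar pts',[A(x-h) for x in b],'tab',A(P(tab,72)-h),np.linalg.norm(P(tab,72)-h))
E
python3 - <<'E'
from ang import *
ang(np.load('T5.npy'),(282.3,159),[(278,90),(278.5,96),(278.6,102),(279,108),(279.4,114),(279.8,120)],(284.2,32),(277.3,74))
E
```

```text
hub [560.74934673  60.37881765] sq [463.04530534  80.05029667] r 99.66467173527143
sq 168.6164055760736 bar slope 172.7876184754014 offset at hub -0.17136428880332336 bar pts [np.float64(172.97179634921778), np.float64(172.84542880930266), np.float64(173.10439327062142), np.float64(173.07913283329654), np.float64(173.0469441050666), np.float64(173.0045237202407)] tab 173.15810000458328 64.64688400024136
```

The measurements agree: hub (560.7,60.4), post heading 168.6° at r=99.7, arm now 173.0°. About 5 mm more is needed at the tab. I'll go back down along the reverse path and push again.

apply_moves(moves=[[[0,0,0],[0.3,-0.1,0],1],[[0,0,0],[0.7,-0.3,0],1],[[0,0,0],[0.8,-0.3,0.3],1],[[0,0,0],[0.8,-0.3,0.7],1],[[0,0,0],[0.8,-0.3,1],1]])

```text
t: 7.32
eef_pos: [489.7, 28.6, 51.0]
tcp_rot: [-180.0, -0.1, 169.1]
contact_force: [1.5, -0.4, -0.1]
opening: -0.0
grip_force: 0.0
```

Run:
```python
from h import *
s=read_state(); R=Ro.from_euler('xyz',s['tcp_rot'],degrees=True).as_matrix(); print(s['eef_pos'],s['contact_force'],R.T@(np.array([491.9,52,52])-s['eef_pos'])/120)
```

```text
[489.66997819  28.63886117  51.00285165] [ 1.5374429  -0.4213987  -0.06595533] [ 0.01855683  0.19467438 -0.00841023]
```

apply_moves(moves=[[[0,0,0],[0.01,0.06,0],1],[[0,0,0],[0.02,0.11,0],1],[[0,0,0],[0.03,0.15,0],1],[[0,0,0],[0.03,0.185,0],1],[[0,0,0],[0.03,0.185,0],1]])

```text
t: 7.95
eef_pos: [493.0, 52.5, 53.1]
tcp_rot: [180.0, 0.1, 169.2]
contact_force: [0.0, -0.5, 0.4]
opening: -0.1
grip_force: 0.3
```

apply_moves(moves=[[[0,0,0],[0,0,0],1],[[0,0,0],[0,-0.06,0],1],[[0,0,0],[0,-0.15,0],1],[[0,0,0],[0,-0.15,-0.3],1],[[0,0,0],[0,-0.15,-0.6],1]])

```text
t: 8.57
eef_pos: [488.4, 33.1, 124.9]
tcp_rot: [-179.9, -0.1, 169.1]
contact_force: [0.6, 0.8, -0.0]
opening: -0.1
grip_force: 0.0
```

apply_moves(moves=[[[0,0,0],[-0.2,0,-0.4],1],[[0,0,0],[-0.5,0.1,-0.4],1],[[0,0,0],[-0.8,0.2,-0.4],1],[[0,0,0],[-0.8,0.2,-0.4],1],[[0,0,0],[-0.8,0.2,-0.4],1]])

```text
t: 9.2
eef_pos: [586.9, 38.9, 171.9]
tcp_rot: [-180.0, -0.1, 169.1]
contact_force: [0.2, -0.0, -0.5]
opening: 0.0
grip_force: 0.0
```

Run:
```python
from h import *
s=read_state(); T=wpose(s); w=snapshot('wrist'); np.save('T6.npy',T); cv2.imwrite('pics/w6.png',w); print(s['eef_pos'],s['tcp_rot'])
g=cv2.cvtColor(w,cv2.COLOR_BGR2GRAY)
def edges(v,thr=35):
    r=cv2.GaussianBlur(g,(3,1),0)[v,230:340].astype(float); d=np.diff(r); return [(230+i+.5,int(d[i])) for i in range(1,len(d)-1) if abs(d[i])>thr and abs(d[i])>=abs(d[i-1]) and abs(d[i])>abs(d[i+1])]
for v in list(range(6,60,8))+list(range(66,126,6))+list(range(126,196,8)): print(v,edges(v))
c=w[0:210,190:380]; cv2.imwrite('pics/w6c.png',cv2.resize(c,(543,600),interpolation=cv2.INTER_CUBIC))
```

```text
[586.86333902  38.90918545 171.90148418] [-1.79954261e+02 -9.49161599e-02  1.69096668e+02]
6 []
14 []
22 []
30 [(290.5, 40)]
38 [(312.5, -42)]
46 [(281.5, 45)]
54 [(286.5, 42), (311.5, -37)]
66 []
72 [(290.5, 56), (296.5, -36), (309.5, -41)]
78 [(290.5, 45), (296.5, -42), (336.5, -40)]
84 [(288.5, -44), (290.5, 42), (296.5, -49)]
90 [(287.5, -43), (290.5, 40), (296.5, -46), (303.5, 37)]
96 [(290.5, 37), (295.5, -48), (309.5, -37)]
102 [(287.5, -42), (305.5, 43)]
108 [(284.5, 37)]
114 [(284.5, 42)]
120 [(308.5, -37)]
126 []
134 []
142 []
150 []
158 [(270.5, -36), (282.5, -38), (330.5, -38)]
166 [(268.5, -46), (277.5, -39), (313.5, 38), (331.5, -42)]
174 [(268.5, -41), (277.5, -41), (313.5, 39), (321.5, 38), (330.5, -36)]
182 [(260.5, 44), (270.5, -36), (328.5, -37)]
190 [(265.5, 50)]
```

View pics/w6c.png

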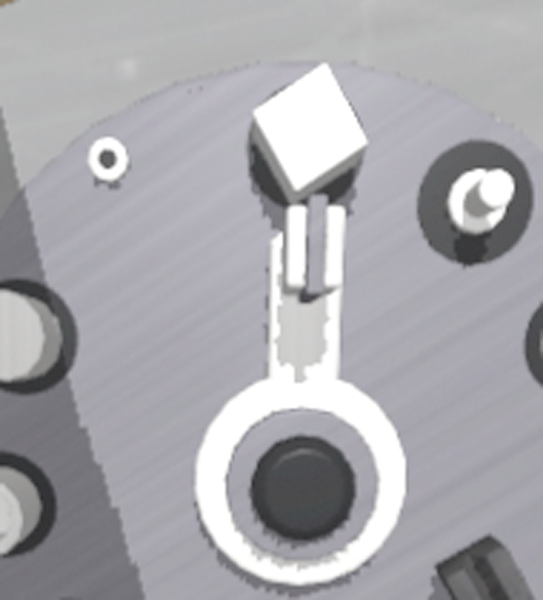

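Run:
```python
from h import *
w=cv2.imread('pics/w6.png'); g=cv2.cvtColor(w,cv2.COLOR_BGR2GRAY)
def runs(v,th=192):
    r=g[v,225:345].astype(float); b=r>th; i=np.where(np.diff(b.astype(int)))[0]
    return [round(225+k+(th-r[k])/(r[k+1]-r[k]),1) for k in i]
for v in list(range(14,72,4))+list(range(72,132,6))+list(range(138,204,8)): print(v,runs(v))
```

```text
14 []
18 []
22 [np.float64(231.7), np.float64(237.0), np.float64(301.3), np.float64(304.8)]
26 [np.float64(295.2), np.float64(306.9)]
30 [np.float64(289.9), np.float64(308.7)]
34 [np.float64(284.1), np.float64(310.8)]
38 [np.float64(277.5), np.float64(312.7)]
42 [np.float64(279.2), np.float64(314.7)]
46 [np.float64(281.4), np.float64(317.4)]
50 [np.float64(232.5), np.float64(283.6), np.float64(318.5)]
54 [np.float64(230.0), np.float64(234.5), np.float64(285.9), np.float64(312.1)]
58 [np.float64(225.6), np.float64(228.8), np.float64(233.8), np.float64(288.1), np.float64(306.2)]
62 [np.float64(230.4), np.float64(290.3), np.float64(300.2)]
66 [np.float64(292.8), np.float64(294.2)]
70 []
72 [np.float64(291.0), np.float64(296.4), np.float64(304.0), np.float64(309.4)]
78 [np.float64(290.0), np.float64(296.7), np.float64(303.5), np.float64(310.7)]
84 [np.float64(283.6), np.float64(288.5), np.float64(290.0), np.float64(296.4), np.float64(303.4), np.float64(310.2)]
90 [np.float64(284.0), np.float64(288.0), np.float64(289.9), np.float64(296.5), np.float64(303.2), np.float64(309.7)]
96 [np.floa
[... 312 characters left out ...]
.5)]
126 [np.float64(283.4), np.float64(308.6)]
138 [np.float64(271.7), np.float64(318.5)]
146 [np.float64(264.4), np.float64(281.5), np.float64(308.1), np.float64(325.4)]
154 [np.float64(260.3), np.float64(273.5), np.float64(316.9), np.float64(329.6)]
162 [np.float64(257.7), np.float64(269.6), np.float64(320.5), np.float64(331.7)]
170 [np.float64(257.4), np.float64(268.6), np.float64(321.5), np.float64(331.6)]
178 [np.float64(259.4), np.float64(269.8), np.float64(320.3), np.float64(329.7)]
186 [np.float64(262.9), np.float64(273.9), np.float64(315.9), np.float64(326.4)]
194 [np.float64(269.3), np.float64(283.6), np.float64(306.0), np.float64(319.4)]
202 [np.float64(281.8), np.float64(306.2)]
```

The picture shows the arm now aimed close to the post's middle: post top centre (298.3,44.2), tab (300,87), collar (294.6,167).

Run:
```python
from ang import *
T=np.load('T6.npy')
ang(T,(294.6,167),[(296.75,102),(296.4,108),(296.25,114),(296.1,120),(296,126)],(298.3,44.2),(300,87))
print(wray(T,190+302/2.857,487/2.857,50))
s=read_state(); R=Ro.from_euler('xyz',s['tcp_rot'],degrees=True).as_matrix(); print(s['eef_pos'],R.T@(np.array([560.9,60.2,80])-s['eef_pos'])/120)
```

```text
hub [559.9075325   60.26180187] sq [464.30234364  80.26985509] r 97.67637550396316
sq 168.1798523753016 bar slope 168.19815823027437 offset at hub 0.6800518066931823 bar pts [np.float64(167.41927608861), np.float64(167.51176587617627), np.float64(167.40325221903782), np.float64(167.2661671986228), np.float64(167.0150370676515)] tab 167.83399765808034 62.36519794752254
[561.57652899  60.38749772  50.        ]
[586.61427537  39.01375994 171.98638085] [0.24250741 0.13338711 0.76687075]
```

The arm's heading is about 167.9° against 168.4° for the post, which is under 1 mm at the aim point. Next I'll press the cap with the shut fingers, first going above it.

apply_moves(moves=[[[0,0,0],[0.12,0.07,0],1],[[0,0,0],[0.24,0.13,0.2],1],[[0,0,0],[0.24,0.13,0.5],1],[[0,0,0],[0.24,0.13,0.75],1],[[0,0,0],[0.24,0.13,0.9],1]])

```text
t: 9.88
eef_pos: [560.6, 61.4, 63.3]
tcp_rot: [-180.0, -0.1, 169.2]
contact_force: [0.8, -0.5, 0.1]
opening: -0.3
grip_force: 0.0
```

apply_moves(moves=[[[0,0,0],[0,0,0],1],[[0,0,0],[0,0,0.04],1],[[0,0,0],[0,0,0.08],1],[[0,0,0],[0,0,0.1],1],[[0,0,0],[0,0,0.12],1]])

```text
t: 10.5
eef_pos: [562.7, 60.7, 50.1]
tcp_rot: [180.0, 0.0, 169.2]
contact_force: [0.0, 0.3, 1.3]
opening: -0.1
grip_force: 0.1
```

apply_moves(moves=[[[0,0,0],[-0.0,0,0.015],1],[[0,0,0],[0,0,0.03],1],[[0,0,0],[0,0,0.045],1],[[0,0,0],[0,0,0.06],1],[[0,0,0],[0,0,0.06],1]])

```text
t: 11.12
eef_pos: [562.7, 60.7, 42.7]
tcp_rot: [180.0, 0.0, 169.2]
contact_force: [0.5, -0.5, 1.7]
opening: 0.0
grip_force: 0.4
```

apply_moves(moves=[[[0,0,0],[0,0,0.004],1],[[0,0,0],[0,0,0.008],1],[[0,0,0],[0,0,0.012],1],[[0,0,0],[0,0,0.016],1],[[0,0,0],[0,0,0.016],1]])

```text
t: 11.75
eef_pos: [562.9, 60.7, 42.0]
tcp_rot: [180.0, 0.0, 169.1]
contact_force: [-2.4, -0.0, 13.6]
opening: 0.1
grip_force: 6.7
```

The tool is at z=42.0 with 13.6 N, so the cap is on its stop. I'll press a touch more, then retreat straight up.

apply_moves(moves=[[[0,0,0],[0,0,0.006],1],[[0,0,0],[0,0,0.006],1],[[0,0,0],[0,0,0],1],[[0,0,0],[0,0,-0.1],1],[[0,0,0],[0,0,-0.3],1]])

```text
t: 12.38
eef_pos: [561.5, 60.5, 76.7]
tcp_rot: [-179.9, -0.1, 169.2]
contact_force: [-0.2, 0.2, -0.2]
opening: -0.2
grip_force: 0.0
```

apply_moves(moves=[[[0,0,0],[0,0,-0.3],1],[[0,0,0],[-0.1,-0.1,-0.7],1],[[0,0,0],[-0.2,-0.16,-0.75],1],[[0,0,0],[-0.2,-0.16,-0.75],1],[[0,0,0],[-0.2,-0.16,-0.75],1]])

```text
t: 13.0
eef_pos: [581.1, 37.7, 165.3]
tcp_rot: [-180.0, -0.2, 169.2]
contact_force: [-0.2, -0.5, -0.9]
opening: 0.2
grip_force: 0.0
```

Run:
```python
from ang import *
s=read_state(); T=wpose(s); w=snapshot('wrist'); np.save('T7.npy',T); cv2.imwrite('pics/w7.png',w); print(s['t'],s['eef_pos'],s['contact_force'])
g=cv2.cvtColor(w,cv2.COLOR_BGR2GRAY)
def runs(v,th=192):
    r=g[v,225:345].astype(float); i=np.where(np.diff((r>th).astype(int)))[0]; return [float(round(225+k+(th-r[k])/(r[k+1]-r[k]),1)) for k in i]
for v in list(range(10,76,6))+list(range(80,136,8))+list(range(138,204,8)): print(v,runs(v),'dark',[int(x)+225 for x in np.where(g[v,225:345]<95)[0][[0,-1]]] if v>140 and (g[v,225:345]<95).any() else '')
```

```text
13.0 [581.10655721  37.72484631 165.34632634] [-0.21385752 -0.46193392 -0.90549878]
10 [] dark 
16 [] dark 
22 [] dark 
28 [233.2, 239.0, 304.3, 308.8] dark 
34 [295.6, 311.9] dark 
40 [287.1, 314.7] dark 
46 [281.0, 317.5] dark 
52 [284.6, 321.4] dark 
58 [226.9, 231.0, 235.9, 288.1, 318.9] dark 
64 [228.3, 230.5, 235.7, 291.3, 310.0] dark 
70 [294.6, 300.9] dark 
80 [293.9, 300.5, 307.4, 314.2] dark 
88 [288.8, 291.7, 293.4, 300.4, 307.4, 314.5] dark 
96 [287.0, 291.1, 293.3, 300.3, 307.1, 313.6] dark 
104 [287.0, 290.5, 293.1, 299.6, 306.7, 313.6] dark 
112 [286.9, 296.5, 304.0, 312.7] dark 
120 [286.7, 312.2] dark 
128 [286.3, 311.6] dark 
138 [286.2, 311.6] dark 
146 [272.6, 323.2] dark 
154 [266.0, 282.6, 313.4, 329.6] dark 
162 [262.1, 275.0, 320.8, 333.5] dark [295, 303]
170 [260.1, 272.1, 324.3, 335.4] dark [284, 312]
178 [259.6, 271.2, 324.8, 335.4] dark [283, 314]
186 [261.8, 272.5, 323.3, 333.3] dark [285, 312]
194 [265.7, 276.8, 318.7, 329.3] dark 
202 [272.1, 286.3, 309.1, 322.2] dark
```

The arm is unchanged, and the cap's disc is smaller and lower, so it is down. Nothing is touching, so I'll hand the job in.

```bash
python3 -c "
from bench import job_done; print(job_done())"
```

```text
the job is handed in; nothing more can be done
None
```

I handed the job in at about 13 s: the arm was pushed, not pinched, to within about 0.5° of the square post's middle, then the cap was pressed onto its stop (tool at z = 42 mm, 13.6 N); I saw no contact with the loose things but took no last picture of them.

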